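# Make up the sewing kit and the frame kit

## Task

Make up the two fitted kit trays from the stock on the bench. The long tray with two round pockets is the sewing kit: stand the thread spool upright in its smaller pocket and lay the wax cake flat in its larger one. The squarer tray is the frame kit: lay the sanding block flat in its oblong pocket, and slide the hanging punch along the rack's keyhole slot to the wide end, lift it out and stand it upright in the round pocket.

Things in the scene. Friction and masses are not known exactly. Their poses are not given: they have to be found in the camera images.
- spool: Wooden thread spool standing upright, wound with thread: 60 mm high, flanges 50 mm in diameter (the upper one from 48 to 60 mm up), thinner between. Origin: centre of its underside; z axis up along it. Grasp the upper flange. 60 g.
- wax_cake: Brown cake of beeswax, a flat disc 62 mm in diameter and 22 mm high. Origin: centre of its underside; z axis up. 60 g.
- sanding_block: Wooden sanding block with a thin sole, lying flat: 63 mm along its x axis, 110 mm along its y axis, 30 mm high. Origin: centre of its underside; z axis up. Grasp across the 63 mm. 90 g.
- punch: Upright hand punch, 116 mm high. Steel body 30 mm in diameter up to 58 mm, tapering to a 12 mm neck (70 to 86 mm), then a wooden head 26 mm in diameter up to 116 mm. Origin: centre of the flat foot; z up. It hangs by its head on the rack's plate, neck in the slot; the body passes only the wide end (so does the head: let go there, it drops 6 mm onto the base). Grasp the head from above. 200 g.
- rack: Fixed keyhole rack: grey plate 76 (x) by 106 (y) by 6 mm, its top 100 mm above the bench, on two side walls and a wooden base 8 mm thick. Slot along y at x = 0, 17 mm wide, closed end at y = -35 mm, leading to the eight-sided wide end, 40 mm across, centred at x = 0, y = +28 mm. Origin: centre of the base's underside; z up.
- sewing_tray: Sewing kit tray, fixed: plain plywood board 110 mm (x) by 196 mm (y), 14 mm thick, with two round pockets lined with grey felt, 8 mm deep (floor 6 mm above the bench): the smaller, 76 mm in diameter, at x = 0, y = -50 mm; the larger, 88 mm in diameter, at x = 0, y = +44 mm. Origin: centre of its underside; z axis up.
- frame_tray: Frame kit tray, fixed: plain plywood board 156 mm (x) by 176 mm (y), 14 mm thick, with pockets lined with grey felt, 8 mm deep (floor 6 mm above the bench): an oblong one, 136 mm (along x) by 88 mm (along y), centred at x = 0, y = +34 mm; a round one, 58 mm in diameter, at x = 0, y = -49 mm. Origin: centre of its underside; z axis up.
Not all that is in view belongs to the job. What is shaped like the punch but black or turquoise is not meant. Leave any green look-alike of the sanding_block alone.

How it is judged:
At the end, for the whole second after the job is handed in: Spool upright in the small and wax flat in the large pocket of the sewing tray; sanding block flat in the oblong and punch upright in the round pocket of the frame tray; each on the floor (3 mm, 0.1 rad), within 15 mm (punch 16) of the centre along each tray axis, released and at rest (x of spool in the frame of sewing_tray between -0.015 and 0.015 m and y of spool in the frame of sewing_tray between -0.065 and -0.035 m and z of spool in the frame of sewing_tray between 0.003 and 0.009 m and angle between each of spool, wax_cake, sanding_block, punch's own z axis and vertical below 0.1 rad and linear speed of each of spool, wax_cake, sanding_block, punch below 0.02 m/s and angular speed of each of spool, wax_cake, sanding_block, punch below 0.2 rad/s and x of wax_cake in the frame of sewing_tray between -0.015 and 0.015 m and y of wax_cake in the frame of sewing_tray between 0.029 and 0.059 m and z of wax_cake in the frame of sewing_tray between 0.003 and 0.009 m and x of sanding_block in the frame of frame_tray between -0.015 and 0.015 m and y of sanding_block in the frame of frame_tray between 0.019 and 0.049 m and z of sanding_block in the frame of frame_tray between 0.003 and 0.009 m and x of punch in the frame of frame_tray between -0.016 and 0.016 m and y of punch in the frame of frame_tray between -0.065 and -0.033 m and z of punch in the frame of frame_tray between 0.003 and 0.009 m); the robot touches nothing.
It also fails if it takes over 109 s, if anything falls off the work surface, if the arm or the gripper's body presses on something with over 40 N, if the wrist force passes 120 N, or if a joint passes its speed limit or range.

## Robot

A 6-joint arm with a two-finger parallel gripper is mounted at the origin on the work surface; the furniture and walls round the work are solid. World frame = base frame: x ahead of the robot, y to its left, z up, the work surface at z = 0. Lengths are in m, angles in rad, forces in N, time in s.
With the tool pointing down it reaches from about 0.325 to 0.775 m from the base axis. Payload 9.3 kg.
Tool frame: the origin (TCP) lies on the front face of the gripper's body, between the roots of the fingers; the fingertips stand bot.finger_overhang ahead of it and the grasp point (between the pads) lies 54 mm ahead of it (bot.finger_overhang is the distance from the TCP to the fingertips, in m); z points along the fingers, y is the line along which they close (so a half turn about z gives the same grasp; the last joint's range is limited). The gripper opens to 85 mm and grips with 20 to 120 N. Pads are 22 mm wide; open, the fingers measure 114 mm over their backs; the gripper's body (76 mm by 85 mm) begins 54 mm behind the grasp point. The pads swing forward as they close: fully open they stand 13 mm farther back than shut.
Start: joints at [-1.258, 0.259, 0.021, 1.334, 0, 1.418], TCP at [0.247, -0.491, 0.304] pointing down, gripper open.
Joint ranges: [-3.04, 3.04], [-0.91, 1.82], [-1.04, 1.36], [-1.92, 1.95], [-1.52, 1.45], [-3.14, 3.14]. Speed limits (rad/s): [2.22, 2.22, 2.79, 3.14, 3.14, 3.14].

## Interface

Orientations are given as [roll, pitch, yaw] about the fixed x, y, z axes, in that order (R = Rz(yaw) Ry(pitch) Rx(roll)).
In Python, from bench import readout, imaging, bot gives the robot as it stands. The module is installed in compiled form; this text tells all that it offers.
- The arm moves only by the shell command python3 -m creep 'ROWS' [FORCE]. ROWS is JSON, a list of rows, each an object with "dr": the turn, a rotation vector about the tool's x, y, z in rad, a list of three; "dp": the shift along the tool's x, y, z in mm, a list of three; "gripper": the opening, from 0 (shut) to 1 (fully open). In form: [{"dr": [rx, ry, rz], "dp": [dx, dy, dz], "gripper": gripper}, ...]. A call has 1 to 5 rows; each row shifts and turns the commanded pose from where the row before left it, along the tool's axes as they then stand; what a row does not reach is not made up. A row lasts 1/10 s, in which the tool goes at most 50 mm and 8.59 degrees, less where a joint would pass 70% of its speed; a pose out of reach is approached as far as the arm can. A call is refused whole if a number of a shift passes 50 or a number of a turn 0.15, either way. A call with a gripper value outside its range is refused whole. The fingers move at their own pace and stop on an object; FORCE is the grip in N (left out, the last holds). Time passes only in rows, so rows that do not move let the fingers close. It gives the time, the measured TCP pose, the force, the opening and the grip force at its end, in the units of the state.
- readout.sense(): the state, without advancing time (a new reading comes with each control period).
- imaging.get_image(name): name is "scene" or "top" or "wrist"; returns (picture, depth): 420x560x3 uint8, red, green, blue; 420x560 float32, m along the optical axis (not along the pixel's ray), 0 where there is no reading.
- imaging.camera_model(name): a dict with "intrinsics" (3x3 intrinsics, pixels), "T" (4x4, takes a point from camera to world coordinates); the wrist camera has in their place "tool_from_camera" (4x4, takes a point from camera to tool coordinates, whose origin is the TCP and whose axes are the flange's). Camera axes: x right, y up, looking along -z (the intrinsics and any distortion apply to the point x, -y, -z); pixel columns grow to the right and rows downward; lengths in m; the calibration is good to about 2 mm. A picture is of the moment at which its call begins: read the wrist's pose just before it. camera_model takes no time and is no camera call.
- bot.finish_job(): hands the job in; it is judged then, once.
The state is a dict: "time": time; "qpos": joint angles; "qd": joint speeds; "joint_efforts": joint torques, N m; "tool_pos": TCP position; "eef_rot": TCP orientation; "ft_force": force on the tool from outside, world axes, zero at the start; "wrist_torque": the same for the moment, N m; "grip_width": finger opening in m; "grasp_force": force on a finger pad.
Only numpy, scipy, OpenCV 4.12 (cv2) and the standard library are available. Lean on these libraries where they do the work, as an engineer would, in place of code of your own. Each camera call takes 0.05 s, during which the arm holds its last target. There are 200 camera calls.

## Working session

There is one attempt and no reset: what is moved stays moved. The work goes in short steps, Python scripts to look and compute and a shell command to move; the robot and the scene stay as the last step left them, time stands still between calls to the robot, and variables do not carry over. Pictures are saved under pics/ and viewed, at most 14 in all, crops included, and the job is handed in when it is done.

```bash
mkdir -p pics; cat > h.py <<'E'
import numpy as np, cv2
from bench import readout, imaging, bot
from scipy.spatial.transform import Rotation as R
def grab(n):
    s=readout.sense(); im,d=imaging.get_image(n); m=imaging.camera_model(n)
    if n=='wrist':
        T=np.eye(4); T[:3,:3]=R.from_euler('xyz',s['eef_rot']).as_matrix(); T[:3,3]=s['tool_pos']
        T=T@np.array(m['tool_from_camera'])
    else: T=np.array(m['T'])
    return im,d,np.array(m['intrinsics']),T,m
def ray(K,T,u,v):
    p=np.array([(u-K[0,2])/K[0,0],-(v-K[1,2])/K[1,1],-1.0]); return T[:3,:3]@p,T[:3,3]
def onplane(K,T,u,v,z):
    d,o=ray(K,T,u,v); return o+d*(z-o[2])/d[2]
def bydepth(K,T,u,v,dep):
    d,o=ray(K,T,u,v); return o+d*dep
def cloud(K,T,d):
    v,u=np.mgrid[:d.shape[0],:d.shape[1]]
    p=np.stack([(u-K[0,2])/K[0,0]*d,-(v-K[1,2])/K[1,1]*d,-d],-1)
    P=p@T[:3,:3].T+T[:3,3]; P[d<=0]=np.nan; return P
def save(n,im): cv2.imwrite('pics/'+n+'.png',im[...,::-1])
E
python3 - <<'E'
from h import *
print(readout.sense(), bot.finger_overhang)
for n in ['top','scene']:
    im,d,K,T,m=grab(n); save(n+'0',im); np.savez(n+'0',im=im,d=d,K=K,T=T); print(n,m)
E
```

```text
{'time': 0.0, 'qpos': array([-1.25764266e+00,  2.59185498e-01,  2.07319927e-02,  1.33367681e+00,
       -2.13571726e-05,  1.41815745e+00]), 'qd': array([ 0.00106535,  0.0002125 , -0.00069649,  0.00118932,  0.00047101,
        0.00115442]), 'joint_efforts': array([-9.67493690e-06, -5.55641985e+01,  3.44527388e+01,  1.36250429e-02,
       -1.32177142e-04,  4.03447814e-06]), 'tool_pos': array([ 0.2469351 , -0.49123668,  0.30325802]), 'eef_rot': array([-3.14027093e+00, -1.81720103e-04,  4.65792442e-01]), 'ft_force': array([0.58896764, 0.16662782, 0.57533425]), 'wrist_torque': array([ 0.0053024 , -0.04297352, -0.01602898]), 'grasp_force': 0.0, 'grip_width': 0.08550806362184966} 0.0726
top {'intrinsics': array([[449.79576644,   0.        , 273.52642543],
       [  0.        , 449.79576644, 214.19594013],
       [  0.        ,   0.        ,   1.        ]]), 'T': array([[-0.01415283,  0.99879362, -0.04702136,  0.40542094],
       [-0.99986454, -0.01453186, -0.00772863,  0.0114594 ],
       [-0.00840262,  0.04690561,  0.99886398,  1.22496874],
       [ 0.        ,  0.        ,  0.        ,  1.        ]])}
scene {'intrinsics': array([[435.92953653,   0.        , 284.40973701],
       [  0.        , 435.92953653, 209.86025914],
       [  0.        ,   0.        ,   1.        ]]), 'T': array([[-0.87733214,  0.38050336, -0.29241326,  0.09112761],
       [-0.47974868, -0.6809968 ,  0.5532491 ,  0.7262872 ],
       [ 0.01138065,  0.62566809,  0.78000636,  1.0227146 ],
       [ 0.        ,  0.        ,  0.        ,  1.        ]])}
```

View pics/top0.png

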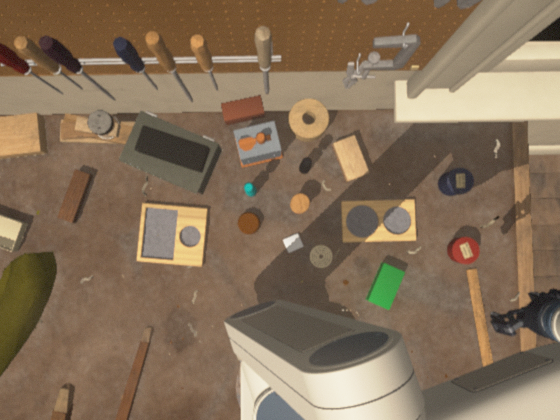

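View pics/scene0.png

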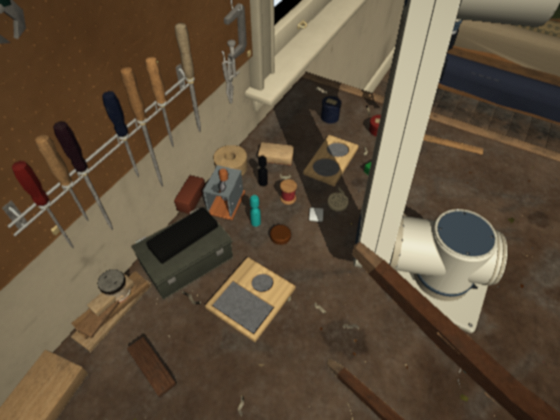

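The top view shows these candidates:
- **Spool:** wood top at (300,203), with red thread visible in the scene view. The tape ring at (308,118) could be mistaken for it.
- **Wax:** brown disc at (249,222). The grey disc at (321,257) could be mistaken for it.
- **Sanding block:** wooden at (351,157). Look-alikes are the green one at (387,285) and the red-brown one at (243,108).
- **Punch:** orange head in the rack at about (258,140). Look-alikes are black at (305,165) and turquoise at (250,188).
- **Trays:** frame tray at (173,235), sewing tray at (379,221).

Next I'll check one close crop.

```bash
python3 - <<'E'
from h import *
z=np.load('top0.npz'); im,d,K,T=[z[k] for k in ('im','d','K','T')]
c=im[85:285,130:430]; cv2.imwrite('pics/crop0.png',cv2.resize(c,(800,533),interpolation=cv2.INTER_CUBIC)[...,::-1])
P=cloud(K,T,d)
for n,(u,v) in dict(spool=(300,203),wax=(249,222),sand=(351,157),head=(258,140),rackpl=(258,152),black=(305,165),turq=(250,188),ft=(173,260),st=(379,202),bench=(280,270),red=(243,108),box=(170,150)).items(): print(n,P[v,u].round(3))
E
```

```text
spool [ 0.488 -0.049  0.06 ]
wax [0.442 0.087 0.022]
sand [ 0.611 -0.188  0.034]
head [0.641 0.056 0.125]
rackpl [0.616 0.057 0.099]
black [ 0.579 -0.06   0.113]
turq [0.523 0.077 0.118]
ft [0.343 0.293 0.014]
st [ 0.491 -0.264  0.013]
bench [ 0.311  0.006 -0.001]
red [0.743 0.097 0.05 ]
box [0.619 0.273 0.127]
```

View pics/crop0.png

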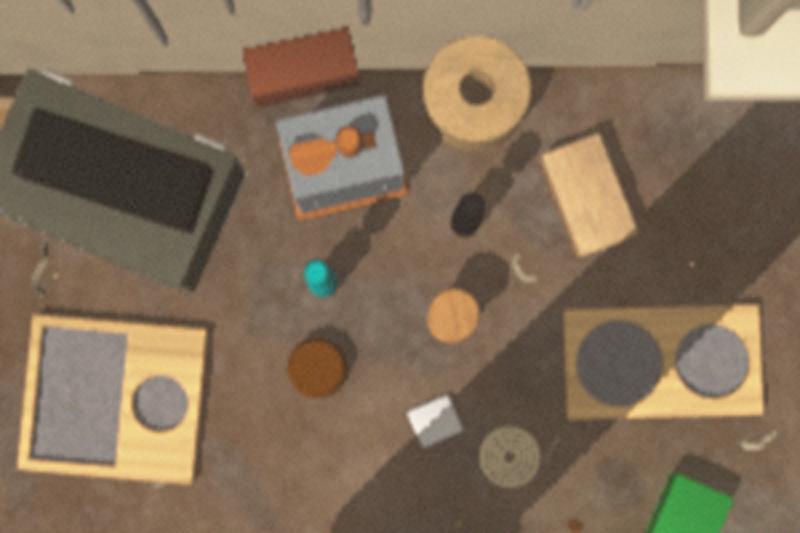

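The crop confirms the choices: wax (317,368), spool (452,316), wooden block (588,195), and the rack's wide end on the left at (312,155) with the punch head at (347,140). Both trays are clearly visible. Next I'll compute poses from masks.

```bash
python3 - <<'E'
from h import *
z=np.load('top0.npz'); im,d,K,T=[z[k] for k in ('im','d','K','T')]
P=cloud(K,T,d); Z=P[...,2]
def comp(mask,u,v):
    n,l,st,c=cv2.connectedComponentsWithStats(mask.astype(np.uint8)); 
    s=l[v-3:v+4,u-3:u+4]; s=s[s>0]; k=np.bincount(s).argmax(); return (l==k),st[k]
def rep(name,mask,u,v,h):
    m,st=comp(mask,u,v); cs,_=cv2.findContours(m.astype(np.uint8),0,2); c=max(cs,key=cv2.contourArea)
    W=np.array([onplane(K,T,a,b,h)[:2] for a,b in c[:,0]],np.float32)
    hull=cv2.convexHull(W*1000); r=cv2.minAreaRect(hull); b=cv2.boxPoints(r)
    print(name,'ctr',np.round(r[0],1),'size',np.round(r[1],1),'ang',round(r[2],1),'circ',[np.round(q,1) for q in cv2.minEnclosingCircle(hull)], 'z',round(float(np.nanmedian(Z[m])),4)); 
hsv=cv2.cvtColor(im,cv2.COLOR_RGB2HSV); H,S,V=cv2.split(hsv)
rep('spool',Z>0.045,300,203,.06)
rep('wax',(Z>0.012),249,222,.022)
rep('sand',(Z>0.018),351,157,.030)
rep('plate',(Z>0.09)&(Z<0.115),262,153,.1)
rep('head',(Z>0.112),260,137,.13)
rep('turq',(Z>0.09),250,188,.116)
rep('black',(Z>0.08),305,165,.116)
rep('ft',(Z>0.008)|False,205,250,.014)
rep('st',(Z>0.009),379,202,.014)
tray=lambda b:(S<70)
rep('ft oblong',S<60,158,235,.014)
rep('ft round',S<60,190,236,.014)
rep('st big',S<60,362,221,.014)
rep('st small',S<60,397,220,.014)
print(S[235,158],S[236,190],S[221,362],S[220,397],S[260,173],S[202,379],S[235,205])
np.set_printoptions(linewidth=250)
print((Z[118:172:2,228:292:2]*1000).astype(int))
E
```

```text
spool ctr [488.4 -48.6] size [46.7 46.8] ang 89.1 circ [array([488.7, -47.9]), np.float64(24.7)] z 0.0594
wax ctr [439.5  88.1] size [56.3 58.9] ang 89.3 circ [array([439.6,  88.2]), np.float64(30.0)] z 0.0209
sand ctr [ 608.9 -186.8] size [110.2  63.7] ang 20.3 circ [array([ 607.8, -187. ]), np.float64(61.3)] z 0.0297
plate ctr [645.2  59.4] size [ 78.1 105.9] ang 12.6 circ [array([646. ,  59.8]), np.float64(63.7)] z 0.0999
head ctr [646.1  49.3] size [24.5 24.5] ang 44.4 circ [array([646.1,  48. ]), np.float64(13.9)] z 0.1282
turq ctr [524.7  81.1] size [24.6 24.5] ang 44.3 circ [array([524.7,  80.1]), np.float64(13.7)] z 0.1148
black ctr [584.2 -62.9] size [24.6 26.5] ang 44.2 circ [array([584.5, -62.3]), np.float64(14.3)] z 0.1133
ft ctr [410.6 296.2] size [177.4 157.4] ang 84.1 circ [array([411.9, 295.1]), np.float64(116.2)] z 0.0136
st ctr [ 440.9 -260.1] size [109.9 196.8] ang 0.7 circ [array([ 440.4, -260.3]), np.float64(110.6)] z 0.0136
ft oblong ctr [416.3 329.6] size [ 83.6 131. ] ang 84.4 circ [array([416.3, 328.8]), np.float64(75.9)] z 0.0062
ft round ctr [408.3 246.6] s
[... 18023 characters left out ...]
 -2                   -1                   -4                    0                    1                   -2                    8                    2                    1                    0
                     0                   -4                    1                    0                    0                   -2                    0                    0                   -4                   -4                    0
                    -5                   -1                    0                   -3                   -3                    1                    1                    1                   -1                   -5]]<stdin>:29: RuntimeWarning: invalid value encountered in cast
```

```bash
cat > go.py <<'E'
# prints the remaining shift (tool axes, mm) and turn to a target x y z(mm) yaw(rad)
import sys; from h import *
x,y,z,w=map(float,sys.argv[1:5]); s=readout.sense()
M=R.from_euler('xyz',s['eef_rot']); e=M.inv().apply(np.array([x,y,z])-np.array(s['tool_pos'])*1000)
rv=(M.inv()*R.from_euler('xyz',[np.pi,0,w])).as_rotvec()
print('t',round(s['time'],2),'pos',(np.array(s['tool_pos'])*1000).round(1),'dp',e.round(1),'dr',rv.round(3),'F',np.round(s['ft_force'],1),'w',round(s['grip_width'],4),'g',round(s['grasp_force'],1),'q6',round(s['qpos'][5],2))
E
python3 -m creep '[{"dr":[0,0,-0.138],"dp":[0,0,0],"gripper":1},{"dr":[0,0,-0.138],"dp":[0,0,0],"gripper":1},{"dr":[0,0,-0.138],"dp":[0,0,0],"gripper":1},{"dr":[0,0,-0.138],"dp":[0,0,0],"gripper":1}]' 40
python3 -m creep '[{"dr":[0,0,-0.138],"dp":[0,0,0],"gripper":1},{"dr":[0,0,-0.138],"dp":[0,0,0],"gripper":1},{"dr":[0,0,-0.138],"dp":[0,0,0],"gripper":1},{"dr":[0,0,-0.138],"dp":[0,0,0],"gripper":1}]'
python3 go.py 488 -48 250 1.571
```

```text
time: 0.5
tool_pos: [0.247, -0.4913, 0.3035]
eef_rot: [-3.141, -0.001, 1.023]
ft_force: [-0.0, 0.8, 0.1]
grip_width: 0.0858
grasp_force: 0.0
time: 0.9
tool_pos: [0.247, -0.4913, 0.3035]
eef_rot: [-3.141, -0.001, 1.575]
ft_force: [0.6, -0.7, -0.5]
grip_width: 0.0852
grasp_force: 0.0
t 0.9 pos [ 247.  -491.3  303.5] dp [442.1 243.1  53.8] dr [-0.    -0.001  0.004] F [ 0.6 -0.7 -0.5] w 0.0852 g 0.0 q6 0.31
```

```bash

python3 -m creep '[{"dr":[0,0,0],"dp":[40,22,5],"gripper":1},{"dr":[0,0,0],"dp":[40,22,5],"gripper":1},{"dr":[0,0,0],"dp":[40,22,5],"gripper":1},{"dr":[0,0,0],"dp":[40,22,5],"gripper":1},{"dr":[0,0,0],"dp":[40,22,5],"gripper":1}]' >/dev/null
python3 -m creep '[{"dr":[0,0,0],"dp":[40,22,5],"gripper":1},{"dr":[0,0,0],"dp":[40,22,5],"gripper":1},{"dr":[0,0,0],"dp":[40,22,5],"gripper":1},{"dr":[0,0,0],"dp":[40,22,5],"gripper":1},{"dr":[0,0,0],"dp":[40,22,5],"gripper":1}]' >/dev/null
python3 -m creep '[{"dr":[0,0,0],"dp":[40,22,5],"gripper":1},{"dr":[0,0,0],"dp":[0,0,0],"gripper":1}]' >/dev/null
python3 go.py 488 -48 105 1.571
python3 - <<'E'
from h import *
im,d,K,T,m=grab('wrist'); save('w1',im)
P=cloud(K,T,d); s=readout.sense()
# fingers in tool frame
C=cloud(K,np.array(m['tool_from_camera']),d); 
f=(C[...,2]<0.085); print('near z range',np.nanpercentile(C[...,2][f],[1,50,90,99,99.9]).round(4) if f.any() else None, f.sum())
Z=P[...,2]; mk=((Z>.052)&(Z<.068)).astype(np.uint8)
n,l,st,c=cv2.connectedComponentsWithStats(mk)
for k in range(1,n):
    if st[k,4]>300:
        h=cv2.convexHull((P[l==k][:,:2]*1000).astype(np.float32)); print(st[k],cv2.minEnclosingCircle(h),c[k])
E
```

```text
t 2.1 pos [490.7 -47.4 247.9] dp [ -0.7  -2.6 142.9] dr [-0.001 -0.001  0.004] F [ 0.6 -1.1  0.1] w 0.0858 g 0.0 q6 1.3
near z range [-0.0223 -0.0007  0.0296  0.0535  0.0585] 45593
[ 435    0   23  147 1578] ((609.8851928710938, 50.2330436706543), 51.22614288330078) [446.58681876  70.84474018]
[538   0  21  49 727] ((674.49951171875, 84.97091674804688), 15.775853157043457) [547.05914718  20.6437414 ]
[313  10  41  42 611] ((526.1264038085938, 81.19573974609375), 14.733787536621094) [327.44353519  37.23076923]
[ 250  174   61   59 2791] ((489.2244567871094, -47.98635482788086), 25.0543270111084) [280.43711931 203.08204944]
[379 204  37  35 658] ((586.459228515625, -63.1007080078125), 14.921329498291016) [393.45592705 217.75379939]
```

View pics/w1.png

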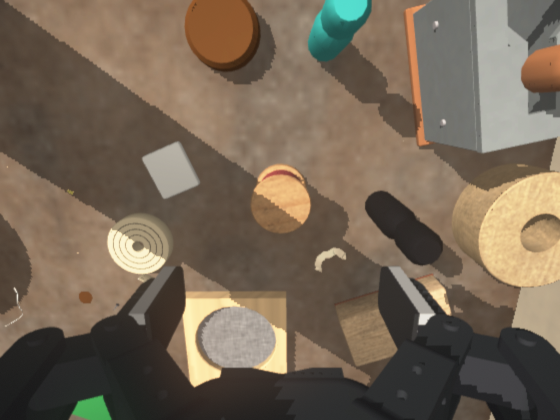

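The wrist view shows the spool at (280,203), which gives (489,-48). The black punch at (400,225) is clear of the fingers. Open fingertips reach about 60 mm ahead of the TCP, as described. I'll descend and grasp.

```bash

python3 -m creep '[{"dr":[0,0,0],"dp":[0,-2,36],"gripper":1},{"dr":[0,0,0],"dp":[0,0,36],"gripper":1},{"dr":[0,0,0],"dp":[0,0,36],"gripper":1},{"dr":[0,0,0],"dp":[0,0,36],"gripper":1},{"dr":[0,0,0],"dp":[0,0,0],"gripper":0}]' 40 >/dev/null
python3 -m creep '[{"dr":[0,0,0],"dp":[0,0,0],"gripper":0},{"dr":[0,0,0],"dp":[0,0,0],"gripper":0},{"dr":[0,0,0],"dp":[0,0,0],"gripper":0},{"dr":[0,0,0],"dp":[0,0,0],"gripper":0},{"dr":[0,0,0],"dp":[0,0,0],"gripper":0}]'
python3 -m creep '[{"dr":[0,0,0],"dp":[0,0,-40],"gripper":0},{"dr":[0,0,0],"dp":[0,0,-40],"gripper":0},{"dr":[0,0,0],"dp":[0,0,0],"gripper":0}]'
python3 go.py 441.5 -310 180 1.571
```

```text
time: 3.15
tool_pos: [0.4884, -0.052, 0.1068]
eef_rot: [3.138, 0.001, 1.57]
ft_force: [-0.3, -1.0, 7.2]
grip_width: 0.0458
grasp_force: 40.2
time: 3.45
tool_pos: [0.4895, -0.0522, 0.1907]
eef_rot: [3.132, 0.003, 1.57]
ft_force: [-0.2, 0.5, -0.4]
grip_width: 0.0456
grasp_force: 41.1
t 3.45 pos [489.5 -52.2 190.7] dp [-257.8  -48.    10.9] dr [ 0.009  0.003 -0.001] F [-0.2  0.5 -0.4] w 0.0456 g 41.1 q6 1.29
```

```bash
python3 - <<'E'
from h import *
im,d,K,T,m=grab('wrist'); save('w2',im)
E
```

```text
(no output)
```

View pics/w2.png

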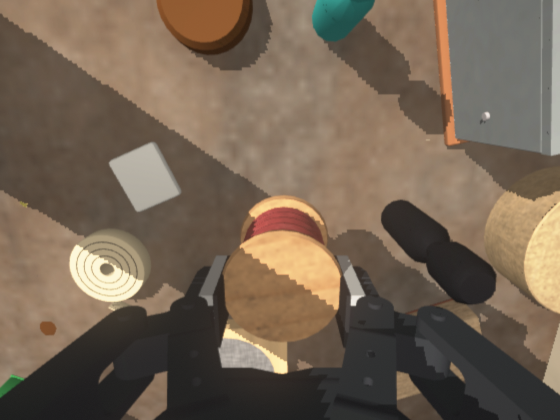

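```bash
python3 - <<'E'
from h import *
im,d,K,T,m=grab('wrist'); s=readout.sense()
C=cloud(K,np.array(m['tool_from_camera']),d)*1000; H,S,V=cv2.split(cv2.cvtColor(im,cv2.COLOR_RGB2HSV))
z=C[...,2]; v,u=np.mgrid[:420,:560]
print('depth profile col283', [(r,C[r,283].round(0).tolist()) for r in range(200,345,12)])
print('pads', C[290,215].round(0),C[290,355].round(0),C[265,220].round(0),C[265,348].round(0),C[310,210].round(0))
E
```

```text
depth profile col283 [(200, [27.0, 0.0, 100.0]), (212, [25.0, 0.0, 84.0]), (224, [25.0, 0.0, 67.0]), (236, [28.0, 0.0, 47.0]), (248, [23.0, 0.0, 47.0]), (260, [18.0, 0.0, 47.0]), (272, [13.0, 0.0, 47.0]), (284, [7.0, 0.0, 47.0]), (296, [2.0, 0.0, 47.0]), (308, [-3.0, 0.0, 46.0]), (320, [-9.0, 0.0, 46.0]), (332, [-15.0, 0.0, 47.0]), (344, [-125.0, 1.0, 175.0])]
pads [ 11. -25.  36.] [11. 26. 35.] [ 11. -26.  55.] [11. 27. 56.] [  7. -25.  29.]
```

The spool is held upright. Its top lies 47 mm ahead of the TCP, so its base is at 107, and its centre is about +5 mm along tool x. I'll carry it to the small pocket and correct for that offset.

```bash

python3 -m creep '[{"dr":[0,0,0],"dp":[-44,-8,0],"gripper":0},{"dr":[0,0,0],"dp":[-44,-8,0],"gripper":0},{"dr":[0,0,0],"dp":[-44,-8,0],"gripper":0},{"dr":[0,0,0],"dp":[-44,-8,0],"gripper":0},{"dr":[0,0,0],"dp":[-44,-8,0],"gripper":0}]' >/dev/null
python3 -m creep '[{"dr":[0,0,0],"dp":[-43,-8,0],"gripper":0},{"dr":[0,0,0],"dp":[0,0,30],"gripper":0},{"dr":[0,0,0],"dp":[0,0,20],"gripper":0},{"dr":[0,0,0],"dp":[0,0,0],"gripper":0}]'
python3 go.py 441.5 -315 114 1.571
```

```text
time: 4.45
tool_pos: [0.4376, -0.3138, 0.1317]
eef_rot: [-3.137, -0.004, 1.569]
ft_force: [-0.1, 0.6, -1.0]
grip_width: 0.0454
grasp_force: 41.1
t 4.45 pos [ 437.6 -313.8  131.7] dp [-1.3  4.  17.6] dr [-0.004 -0.004 -0.002] F [-0.1  0.6 -1. ] w 0.0454 g 41.1 q6 0.79
```

```bash

python3 -m creep '[{"dr":[0,0,0],"dp":[0,4,9],"gripper":0},{"dr":[0,0,0],"dp":[0,0,8],"gripper":0},{"dr":[0,0,0],"dp":[0,0,0],"gripper":0},{"dr":[0,0,0],"dp":[0,0,0],"gripper":0}]'
python3 go.py 441.5 -315 113 1.571
```

```text
time: 4.85
tool_pos: [0.4434, -0.3144, 0.1182]
eef_rot: [3.141, 0.0, 1.57]
ft_force: [0.1, 0.5, -0.7]
grip_width: 0.0463
grasp_force: 41.1
t 4.85 pos [ 443.4 -314.4  118.2] dp [-0.6 -1.9  5.2] dr [ 0.     0.    -0.001] F [ 0.1  0.5 -0.7] w 0.0463 g 41.1 q6 0.8
```

```bash

python3 -m creep '[{"dr":[0,0,0],"dp":[0,0,4],"gripper":0},{"dr":[0,0,0],"dp":[0,0,0],"gripper":0},{"dr":[0,0,0],"dp":[0,0,0],"gripper":0}]'
python3 go.py 441.5 -315 113 1.571
```

```text
time: 5.15
tool_pos: [0.4432, -0.3146, 0.114]
eef_rot: [3.141, 0.0, 1.57]
ft_force: [-0.2, -0.3, -0.1]
grip_width: 0.0458
grasp_force: 41.1
t 5.15 pos [ 443.2 -314.6  114. ] dp [-0.4 -1.7  1. ] dr [ 0.     0.    -0.001] F [-0.2 -0.3 -0.1] w 0.0458 g 41.1 q6 0.8
```

Now I'll lower the last millimetre, release, go straight up, and look.

```bash

python3 -m creep '[{"dr":[0,0,0],"dp":[0,0,1],"gripper":0},{"dr":[0,0,0],"dp":[0,0,0],"gripper":1},{"dr":[0,0,0],"dp":[0,0,0],"gripper":1},{"dr":[0,0,0],"dp":[0,0,0],"gripper":1},{"dr":[0,0,0],"dp":[0,0,0],"gripper":1}]'
python3 -m creep '[{"dr":[0,0,0],"dp":[0,0,0],"gripper":1},{"dr":[0,0,0],"dp":[0,0,-35],"gripper":1},{"dr":[0,0,0],"dp":[0,0,-35],"gripper":1},{"dr":[0,0,0],"dp":[0,0,-35],"gripper":1},{"dr":[0,0,0],"dp":[0,0,0],"gripper":1}]'
python3 - <<'E'
from h import *
im,d,K,T,m=grab('wrist'); P=cloud(K,T,d); Z=P[...,2]
mk=((Z>.056)&(Z<.076)).astype(np.uint8)
n,l,st,c=cv2.connectedComponentsWithStats(mk)
for k in range(1,n):
    if st[k,4]>300: print(st[k],cv2.minEnclosingCircle(cv2.convexHull((P[l==k][:,:2]*1000).astype(np.float32))),np.nanmedian(Z[l==k]))
E
python3 go.py 440 88 230 1.571
```

```text
time: 5.65
tool_pos: [0.4432, -0.3146, 0.1129]
eef_rot: [3.142, 0.0, 1.57]
ft_force: [0.3, -0.2, 0.9]
grip_width: 0.0853
grasp_force: 0.0
time: 6.15
tool_pos: [0.4444, -0.3157, 0.2225]
eef_rot: [3.136, 0.005, 1.57]
ft_force: [0.8, -0.5, 0.1]
grip_width: 0.0857
grasp_force: 0.0
[ 246  173   69   66 3580] ((444.0570068359375, -310.2931213378906), 25.07707405090332) 0.06589363112904571
[ 351  335   47   52 1415] ((520.9655151367188, -446.0022277832031), 26.046499252319336) 0.0703137672914309
t 6.2 pos [ 443.8 -315.2  220.1] dp [403.2  -4.2 -11.2] dr [ 0.003  0.003 -0.001] F [-0.2 -0.5 -0.5] w 0.0856 g 0.0 q6 0.8
```

The spool is seated at (444,-310) with its top at 66 mm. Next is the wax.

```bash

python3 -m creep '[{"dr":[0,0,0],"dp":[45,0,0],"gripper":1},{"dr":[0,0,0],"dp":[45,0,0],"gripper":1},{"dr":[0,0,0],"dp":[45,0,0],"gripper":1},{"dr":[0,0,0],"dp":[45,0,0],"gripper":1},{"dr":[0,0,0],"dp":[45,0,0],"gripper":1}]' >/dev/null
python3 -m creep '[{"dr":[0,0,0],"dp":[45,0,0],"gripper":1},{"dr":[0,0,0],"dp":[45,-2,0],"gripper":1},{"dr":[0,0,0],"dp":[45,-2,0],"gripper":1},{"dr":[0,0,0],"dp":[43,0,0],"gripper":1},{"dr":[0,0,0],"dp":[0,0,0],"gripper":1}]' >/dev/null
python3 -m creep '[{"dr":[0,0,0],"dp":[0,0,0],"gripper":1},{"dr":[0,0,0],"dp":[0,0,0],"gripper":1}]'>/dev/null
python3 - <<'E'
from h import *
im,d,K,T,m=grab('wrist'); P=cloud(K,T,d); Z=P[...,2]
mk=((Z>.014)&(Z<.03)).astype(np.uint8)
n,l,st,c=cv2.connectedComponentsWithStats(mk)
for k in range(1,n):
    if st[k,4]>1000: print(st[k],cv2.minEnclosingCircle(cv2.convexHull((P[l==k][:,:2]*1000).astype(np.float32))),np.nanmedian(Z[l==k]))
E
python3 go.py 440 88 78 1.571
```

```text
[ 246    0   96   51 1162] ((447.33148193359375, 225.52528381347656), 35.81159591674805) 0.014459097375189467
[ 390    0  163  111 1410] ((584.787841796875, 197.90878295898438), 67.90631103515625) 0.0223523532621637
[ 248  162   71   70 3873] ((440.1195373535156, 89.19914245605469), 30.29180908203125) 0.02144175989288094
[ 471  180   17  119 1149] ((609.8096923828125, 52.17274856567383), 52.87580108642578) 0.022208051637438775
t 7.45 pos [439.5  87.5 217.4] dp [  0.5   0.6 139.4] dr [-0.001  0.    -0.003] F [-0.2  0.4  0.1] w 0.0853 g 0.0 q6 1.58
```

```bash

python3 -m creep '[{"dr":[0,0,0],"dp":[1,-1,40],"gripper":1},{"dr":[0,0,0],"dp":[0,0,40],"gripper":1},{"dr":[0,0,0],"dp":[0,0,30],"gripper":1},{"dr":[0,0,0],"dp":[0,0,20],"gripper":1},{"dr":[0,0,0],"dp":[0,0,0],"gripper":1}]'
python3 -m creep '[{"dr":[0,0,0],"dp":[0,0,10],"gripper":1},{"dr":[0,0,0],"dp":[0,0,0],"gripper":1},{"dr":[0,0,0],"dp":[0,0,0],"gripper":1}]'
python3 go.py 439 89 76 1.571
```

```text
time: 7.95
tool_pos: [0.4373, 0.0881, 0.0856]
eef_rot: [-3.137, 0.0, 1.567]
ft_force: [0.3, -0.5, 0.9]
grip_width: 0.0858
grasp_force: 0.0
time: 8.25
tool_pos: [0.439, 0.0891, 0.0785]
eef_rot: [3.141, -0.0, 1.569]
ft_force: [-0.8, 0.2, -0.5]
grip_width: 0.0852
grasp_force: 0.0
t 8.25 pos [439.   89.1  78.5] dp [-0.1 -0.   2.5] dr [ 0.001 -0.    -0.002] F [-0.8  0.2 -0.5] w 0.0852 g 0.0 q6 1.58
```

```bash

python3 -m creep '[{"dr":[0,0,0],"dp":[0,0,2],"gripper":1},{"dr":[0,0,0],"dp":[0,0,0],"gripper":0},{"dr":[0,0,0],"dp":[0,0,0],"gripper":0},{"dr":[0,0,0],"dp":[0,0,0],"gripper":0},{"dr":[0,0,0],"dp":[0,0,0],"gripper":0}]' 40
python3 -m creep '[{"dr":[0,0,0],"dp":[0,0,0],"gripper":0},{"dr":[0,0,0],"dp":[0,0,-30],"gripper":0},{"dr":[0,0,0],"dp":[0,0,-40],"gripper":0},{"dr":[0,0,0],"dp":[0,0,-30],"gripper":0},{"dr":[0,0,0],"dp":[0,0,0],"gripper":0}]'
python3 - <<'E'
from h import *
im,d,K,T,m=grab('wrist'); C=cloud(K,np.array(m['tool_from_camera']),d)*1000
print([(r,C[r,283].round(0).tolist()) for r in range(180,345,12)])
E
python3 go.py 440.5 -216 170 1.571
```

```text
time: 8.75
tool_pos: [0.4388, 0.0895, 0.0765]
eef_rot: [3.141, 0.0, 1.57]
ft_force: [-1.0, 0.5, 6.0]
grip_width: 0.0607
grasp_force: 41.8
time: 9.25
tool_pos: [0.4402, 0.0895, 0.1796]
eef_rot: [3.135, -0.0, 1.57]
ft_force: [0.1, -0.4, -1.3]
grip_width: 0.0605
grasp_force: 44.2
[(180, [21.0, 1.0, 180.0]), (192, [12.0, 1.0, 180.0]), (204, [2.0, 1.0, 178.0]), (216, [30.0, 0.0, 64.0]), (228, [27.0, 0.0, 56.0]), (240, [23.0, 0.0, 54.0]), (252, [17.0, 0.0, 55.0]), (264, [12.0, 0.0, 55.0]), (276, [7.0, 0.0, 55.0]), (288, [1.0, 0.0, 55.0]), (300, [-5.0, 0.0, 55.0]), (312, [-11.0, 0.0, 55.0]), (324, [-17.0, 0.0, 54.0]), (336, [-24.0, 0.0, 55.0])]
t 9.3 pos [439.4  89.5 177.6] dp [-305.5    1.3    7.6] dr [ 0.004 -0.    -0.001] F [-0.5 -0.5 -0.8] w 0.0608 g 44.2 q6 1.59
```

Wax is held level, with its underside 77 mm below the TCP. I'll carry it to the large pocket.

```bash

python3 -m creep '[{"dr":[0,0,0],"dp":[-44,0,0],"gripper":0},{"dr":[0,0,0],"dp":[-44,0,0],"gripper":0},{"dr":[0,0,0],"dp":[-44,0,0],"gripper":0},{"dr":[0,0,0],"dp":[-44,0,0],"gripper":0},{"dr":[0,0,0],"dp":[-44,0,0],"gripper":0}]' >/dev/null
python3 -m creep '[{"dr":[0,0,0],"dp":[-44,0,0],"gripper":0},{"dr":[0,0,0],"dp":[-42,0,0],"gripper":0},{"dr":[0,0,0],"dp":[0,0,40],"gripper":0},{"dr":[0,0,0],"dp":[0,0,30],"gripper":0},{"dr":[0,0,0],"dp":[0,0,0],"gripper":0}]' >/dev/null
python3 -m creep '[{"dr":[0,0,0],"dp":[0,0,0],"gripper":0},{"dr":[0,0,0],"dp":[0,0,0],"gripper":0}]' >/dev/null
python3 go.py 440.5 -216 84 1.571
```

```text
t 10.5 pos [ 438.9 -216.6  107. ] dp [ 0.7  1.6 23. ] dr [ 0.001  0.001 -0.001] F [ 0.9 -0.7 -0.2] w 0.0601 g 44.1 q6 0.94
```

```bash

python3 -m creep '[{"dr":[0,0,0],"dp":[0,2,15],"gripper":0},{"dr":[0,0,0],"dp":[0,0,8],"gripper":0},{"dr":[0,0,0],"dp":[0,0,0],"gripper":0},{"dr":[0,0,0],"dp":[0,0,0],"gripper":0}]'
python3 -m creep '[{"dr":[0,0,0],"dp":[0,0,1],"gripper":0},{"dr":[0,0,0],"dp":[0,0,0],"gripper":0}]'
```

```text
time: 10.9
tool_pos: [0.4404, -0.2166, 0.0835]
eef_rot: [3.141, 0.0, 1.57]
ft_force: [0.3, -0.4, 0.3]
grip_width: 0.0605
grasp_force: 44.1
time: 11.1
tool_pos: [0.4405, -0.2167, 0.0826]
eef_rot: [3.141, 0.001, 1.57]
ft_force: [-0.9, 0.9, 3.9]
grip_width: 0.0605
grasp_force: 44.5
```

```bash

python3 -m creep '[{"dr":[0,0,0],"dp":[0,0,0],"gripper":0.82},{"dr":[0,0,0],"dp":[0,0,0],"gripper":0.82},{"dr":[0,0,0],"dp":[0,0,0],"gripper":0.82},{"dr":[0,0,0],"dp":[0,0,-40],"gripper":0.82},{"dr":[0,0,0],"dp":[0,0,-40],"gripper":1}]' >/dev/null
python3 -m creep '[{"dr":[0,0,0],"dp":[0,0,-50],"gripper":1},{"dr":[0,0,0],"dp":[0,0,0],"gripper":1},{"dr":[0,0,0],"dp":[0,0,0],"gripper":1}]' 
python3 - <<'E'
from h import *
im,d,K,T,m=grab('wrist'); P=cloud(K,T,d); Z=P[...,2]
mk=((Z>.021)&(Z<.035)).astype(np.uint8)
n,l,st,c=cv2.connectedComponentsWithStats(mk)
for k in range(1,n):
    if st[k,4]>1000: print(st[k],cv2.minEnclosingCircle(cv2.convexHull((P[l==k][:,:2]*1000).astype(np.float32))),np.nanmedian(Z[l==k]))
E
python3 go.py 609 -187 200 3.496
```

```text
time: 11.9
tool_pos: [0.4406, -0.2168, 0.2129]
eef_rot: [3.14, 0.002, 1.57]
ft_force: [0.0, -0.5, -1.3]
grip_width: 0.0852
grasp_force: 0.0
[  419   106   141   120 10645] ((608.6788330078125, -188.38275146484375), 60.62621307373047) 0.029753350575466797
[ 245  166   73   72 4116] ((439.92803955078125, -216.95989990234375), 30.188282012939453) 0.02747361600571152
[   7  211  147  104 8756] ((268.0481262207031, -273.0283203125), 61.55896759033203) 0.029857440898717835
t 11.95 pos [ 440.1 -216.5  211.7] dp [ 29.6 168.9  11.7] dr [-0.     0.    -1.926] F [ 0.  -0.3  0.2] w 0.0854 g 0.0 q6 0.94
```

Wax is seated at (440,-217) with its top at 27.5. Now the sanding block at (609,-188): translate, then turn.

```bash

python3 -m creep '[{"dr":[0,0,-0.148],"dp":[0,0,0],"gripper":1},{"dr":[0,0,0.148],"dp":[7,42,0],"gripper":1},{"dr":[0,0,0],"dp":[7,42,0],"gripper":1},{"dr":[0,0,0],"dp":[7,42,0],"gripper":1},{"dr":[0,0,0],"dp":[7,42,0],"gripper":1}]' >/dev/null
python3 -m creep '[{"dr":[0,0,-0.148],"dp":[0,0,0],"gripper":1},{"dr":[0,0,-0.148],"dp":[0,0,0],"gripper":1},{"dr":[0,0,-0.148],"dp":[0,0,0],"gripper":1},{"dr":[0,0,-0.148],"dp":[0,0,0],"gripper":1},{"dr":[0,0,-0.148],"dp":[0,0,0],"gripper":1}]' >/dev/null
python3 -m creep '[{"dr":[0,0,-0.148],"dp":[0,0,0],"gripper":1},{"dr":[0,0,-0.148],"dp":[0,0,0],"gripper":1},{"dr":[0,0,-0.148],"dp":[0,0,0],"gripper":1},{"dr":[0,0,-0.148],"dp":[0,0,0],"gripper":1},{"dr":[0,0,-0.148],"dp":[0,0,0],"gripper":1}]' >/dev/null
python3 -m creep '[{"dr":[0,0,-0.148],"dp":[0,0,0],"gripper":1},{"dr":[0,0,-0.148],"dp":[0,0,0],"gripper":1},{"dr":[0,0,-0.148],"dp":[0,0,0],"gripper":1},{"dr":[0,0,0],"dp":[0,0,0],"gripper":1}]' >/dev/null
python3 go.py 609 -188 86 3.496
```

```text
t 13.85 pos [ 606.3 -182.5  209.9] dp [ -0.9  -6.4 123.9] dr [ 0.002 -0.002  0.   ] F [-0.3  0.7 -0.6] w 0.0852 g 0.0 q6 -0.78
```

```bash

python3 -m creep '[{"dr":[0,0,0],"dp":[-1,-6,40],"gripper":1},{"dr":[0,0,0],"dp":[0,0,40],"gripper":1},{"dr":[0,0,0],"dp":[0,0,30],"gripper":1},{"dr":[0,0,0],"dp":[0,0,0],"gripper":1},{"dr":[0,0,0],"dp":[0,0,0],"gripper":1}]'
python3 go.py 609 -188 80 3.496
```

```text
time: 14.35
tool_pos: [0.6097, -0.1879, 0.1016]
eef_rot: [3.14, -0.001, -2.792]
ft_force: [0.2, -0.9, 0.0]
grip_width: 0.0852
grasp_force: 0.0
t 14.35 pos [ 609.7 -187.9  101.6] dp [ 0.6  0.1 21.6] dr [ 0.001 -0.001 -0.005] F [ 0.2 -0.9  0. ] w 0.0852 g 0.0 q6 -0.78
```

```bash

python3 -m creep '[{"dr":[0,0,0],"dp":[0,0,12],"gripper":1},{"dr":[0,0,0],"dp":[0,0,10],"gripper":1},{"dr":[0,0,0],"dp":[0,0,0],"gripper":1},{"dr":[0,0,0],"dp":[0,0,0],"gripper":0},{"dr":[0,0,0],"dp":[0,0,0],"gripper":0}]' 50
python3 -m creep '[{"dr":[0,0,0],"dp":[0,0,0],"gripper":0},{"dr":[0,0,0],"dp":[0,0,0],"gripper":0},{"dr":[0,0,0],"dp":[0,0,0],"gripper":0},{"dr":[0,0,0],"dp":[0,0,-40],"gripper":0},{"dr":[0,0,0],"dp":[0,0,-40],"gripper":0}]'
python3 -m creep '[{"dr":[0,0,0],"dp":[0,0,-40],"gripper":0},{"dr":[0,0,0],"dp":[0,0,0],"gripper":0}]'
python3 - <<'E'
from h import *
im,d,K,T,m=grab('wrist'); save('w3',im); C=cloud(K,np.array(m['tool_from_camera']),d)*1000
print([(r,C[r,283].round(0).tolist()) for r in range(150,345,15)])
E
python3 go.py 414 330 200 3.039
```

```text
time: 14.85
tool_pos: [0.6101, -0.188, 0.0807]
eef_rot: [-3.141, 0.001, -2.79]
ft_force: [0.4, -0.7, 1.5]
grip_width: 0.0609
grasp_force: 54.9
time: 15.35
tool_pos: [0.6092, -0.1877, 0.1597]
eef_rot: [3.139, -0.002, -2.789]
ft_force: [1.2, -1.1, -0.6]
grip_width: 0.0608
grasp_force: 54.9
time: 15.55
tool_pos: [0.6115, -0.1887, 0.2058]
eef_rot: [-3.135, 0.006, -2.789]
ft_force: [0.7, 0.1, -0.5]
grip_width: 0.0609
grasp_force: 55.1
[(150, [42.0, 1.0, 206.0]), (165, [55.0, 1.0, 53.0]), (180, [49.0, 1.0, 51.0]), (195, [44.0, 1.0, 50.0]), (210, [37.0, 1.0, 51.0]), (225, [31.0, 1.0, 52.0]), (240, [25.0, 1.0, 51.0]), (255, [19.0, 1.0, 51.0]), (270, [13.0, 1.0, 50.0]), (285, [6.0, 1.0, 50.0]), (300, [-1.0, 1.0, 50.0]), (315, [-8.0, 1.0, 50.0]), (330, [-16.0, 1.0, 51.0])]
t 15.6 pos [ 610.8 -188.3  202.8] dp [  5.9 554.4   0.7] dr [-0.003  0.005  0.455] F [ 0.2 -0.9 -1.4] w 0.0609 g 55.1 q6 -0.78
```

View pics/w3.png

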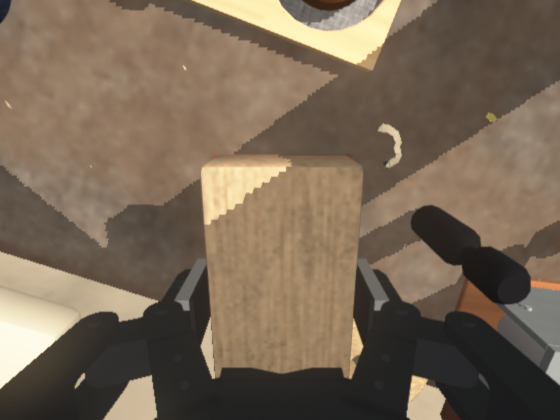

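The block is held squarely and its near end is 55 mm ahead, so it is centred. I'll raise it above the look-alikes, turn, and carry it.

```bash

python3 -m creep '[{"dr":[0,0,0.114],"dp":[0,0,-8],"gripper":0},{"dr":[0,0,0.114],"dp":[0,0,-8],"gripper":0},{"dr":[0,0,0.114],"dp":[0,0,-9],"gripper":0},{"dr":[0,0,0.114],"dp":[0,0,-9],"gripper":0},{"dr":[0,0,0],"dp":[0,0,0],"gripper":0}]'
python3 -m creep '[{"dr":[0,0,0],"dp":[21,41,0],"gripper":0},{"dr":[0,0,0],"dp":[21,41,0],"gripper":0},{"dr":[0,0,0],"dp":[21,41,0],"gripper":0},{"dr":[0,0,0],"dp":[21,41,0],"gripper":0},{"dr":[0,0,0],"dp":[21,41,0],"gripper":0}]'
python3 -m creep '[{"dr":[0,0,0],"dp":[21,41,0],"gripper":0},{"dr":[0,0,0],"dp":[21,41,0],"gripper":0},{"dr":[0,0,0],"dp":[21,41,0],"gripper":0},{"dr":[0,0,0],"dp":[21,41,0],"gripper":0},{"dr":[0,0,0],"dp":[21,41,0],"gripper":0}]' >/dev/null
python3 -m creep '[{"dr":[0,0,0],"dp":[20,41,0],"gripper":0},{"dr":[0,0,0],"dp":[20,41,0],"gripper":0},{"dr":[0,0,0],"dp":[0,0,0],"gripper":0},{"dr":[0,0,0],"dp":[0,0,0],"gripper":0}]'
python3 go.py 414 330 120 3.039
```

```text
time: 16.1
tool_pos: [0.6099, -0.1879, 0.2335]
eef_rot: [3.141, -0.0, 3.036]
ft_force: [0.7, -0.0, -0.7]
grip_width: 0.0607
grasp_force: 55.0
time: 16.6
tool_pos: [0.5253, 0.0283, 0.2325]
eef_rot: [3.141, -0.002, 3.041]
ft_force: [1.6, 0.1, -1.4]
grip_width: 0.061
grasp_force: 55.0
time: 17.5
tool_pos: [0.4113, 0.328, 0.2326]
eef_rot: [-3.14, -0.001, 3.043]
ft_force: [-0.2, -0.5, -0.9]
grip_width: 0.0607
grasp_force: 55.0
t 17.5 pos [411.3 328.  232.6] dp [ -2.7   2.4 112.6] dr [-0.001 -0.001  0.004] F [-0.2 -0.5 -0.9] w 0.0607 g 55.0 q6 0.61
```

```bash

python3 -m creep '[{"dr":[0,0,0],"dp":[-3,2,45],"gripper":0},{"dr":[0,0,0],"dp":[0,0,45],"gripper":0},{"dr":[0,0,0],"dp":[0,0,30],"gripper":0},{"dr":[0,0,0],"dp":[0,0,15],"gripper":0},{"dr":[0,0,0],"dp":[0,0,0],"gripper":0}]' >/dev/null
python3 -m creep '[{"dr":[0,0,0],"dp":[0,0,6],"gripper":0},{"dr":[0,0,0],"dp":[0,0,0],"gripper":0},{"dr":[0,0,0],"dp":[0,0,0],"gripper":0}]'
python3 go.py 414 330 88 3.039
```

```text
time: 18.3
tool_pos: [0.4158, 0.3289, 0.0937]
eef_rot: [3.141, 0.001, 3.038]
ft_force: [0.3, 0.3, -0.3]
grip_width: 0.0608
grasp_force: 55.0
t 18.3 pos [415.8 328.9  93.7] dp [2.  0.9 5.7] dr [ 0.001  0.001 -0.001] F [ 0.3  0.3 -0.3] w 0.0608 g 55.0 q6 0.61
```

```bash

python3 -m creep '[{"dr":[0,0,0],"dp":[0,0,6],"gripper":0},{"dr":[0,0,0],"dp":[0,0,0],"gripper":0},{"dr":[0,0,0],"dp":[0,0,0],"gripper":0}]'
python3 -m creep '[{"dr":[0,0,0],"dp":[0,0,0.5],"gripper":0},{"dr":[0,0,0],"dp":[0,0,0],"gripper":0.82},{"dr":[0,0,0],"dp":[0,0,0],"gripper":0.82},{"dr":[0,0,0],"dp":[0,0,0],"gripper":0.82}]' 
python3 -m creep '[{"dr":[0,0,0],"dp":[0,0,-35],"gripper":0.82},{"dr":[0,0,0],"dp":[0,0,-45],"gripper":1},{"dr":[0,0,0],"dp":[0,0,-50],"gripper":1},{"dr":[0,0,0],"dp":[0,0,-30],"gripper":1},{"dr":[0,0,0],"dp":[0,0,0],"gripper":1}]' >/dev/null
python3 - <<'E'
from h import *
im,d,K,T,m=grab('wrist'); P=cloud(K,T,d); Z=P[...,2]
mk=((Z>.025)&(Z<.045)).astype(np.uint8)
n,l,st,c=cv2.connectedComponentsWithStats(mk)
for k in range(1,n):
    if st[k,4]>1000: print(st[k],cv2.minAreaRect(cv2.convexHull((P[l==k][:,:2]*1000).astype(np.float32))),np.nanpercentile(Z[l==k],[2,50,98]))
E
python3 go.py 646 49 250 3.039
```

```text
time: 18.6
tool_pos: [0.4153, 0.329, 0.0869]
eef_rot: [3.142, -0.0, 3.038]
ft_force: [0.5, 0.2, -1.5]
grip_width: 0.0609
grasp_force: 55.0
time: 19.0
tool_pos: [0.4154, 0.329, 0.0864]
eef_rot: [3.142, 0.0, 3.038]
ft_force: [-0.5, 0.8, -0.4]
grip_width: 0.07
grasp_force: 0.0
[ 243  129   73  120 8282] ((414.2722473144531, 328.904052734375), (62.09022521972656, 108.87327575683594), 84.20980834960938) [0.03368598 0.03580269 0.03723996]
[ 183  302  195   65 2461] ((563.7445068359375, 315.9372253417969), (206.5801239013672, 3.611236572265625), 66.21375274658203) [0.02538955 0.03536253 0.04463569]
t 19.55 pos [415.9 329.4 248.4] dp [-257.9 -255.    -1.3] dr [ 0.002  0.004 -0.001] F [-0.2 -0.2 -0.2] w 0.0853 g 0.0 q6 0.62
```

The block is seated at (414,329) with its top at 35.8. Now the punch. I'll align the closing axis with the slot (yaw 3.361) and look from above.

```bash

python3 -m creep '[{"dr":[0,0,-0.107],"dp":[0,0,0],"gripper":1},{"dr":[0,0,-0.107],"dp":[0,0,0],"gripper":1},{"dr":[0,0,-0.107],"dp":[0,0,0],"gripper":1},{"dr":[0,0,0],"dp":[-20,-40,0],"gripper":1},{"dr":[0,0,0],"dp":[-20,-40,0],"gripper":1}]' >/dev/null
python3 -m creep '[{"dr":[0,0,0],"dp":[-20,-40,0],"gripper":1},{"dr":[0,0,0],"dp":[-20,-40,0],"gripper":1},{"dr":[0,0,0],"dp":[-20,-40,0],"gripper":1},{"dr":[0,0,0],"dp":[-20,-40,0],"gripper":1},{"dr":[0,0,0],"dp":[-20,-40,0],"gripper":1}]' >/dev/null
python3 -m creep '[{"dr":[0,0,0],"dp":[-20,-40,0],"gripper":1},{"dr":[0,0,0],"dp":[0,0,0],"gripper":1},{"dr":[0,0,0],"dp":[0,0,0],"gripper":1}]' >/dev/null
python3 - <<'E'
from h import *
im,d,K,T,m=grab('wrist'); save('w4',im); P=cloud(K,T,d); Z=P[...,2]
for a,b in ((.115,.145),(.092,.108)):
  n,l,st,c=cv2.connectedComponentsWithStats(((Z>a)&(Z<b)).astype(np.uint8))
  for k in range(1,n):
    if st[k,4]>500:
      h=cv2.convexHull((P[l==k][:,:2]*1000).astype(np.float32)); print(st[k],cv2.minEnclosingCircle(h),cv2.minAreaRect(h),np.nanmedian(Z[l==k]))
E
python3 go.py 646 49 122 3.361
```

```text
[363  32  37  40 913] ((526.3780517578125, 81.11231994628906), 10.07761001586914) ((526.3204956054688, 81.29629516601562), (19.572429656982422, 19.023469924926758), 35.444984436035156) 0.11593909949942302
[ 91  87  35  36 828] ((586.5745239257812, -63.36605453491211), 10.08598518371582) ((586.6427001953125, -63.47038269042969), (19.505517959594727, 18.978124618530273), 20.373231887817383) 0.11596876243792903
[ 479  169   81  135 6129] ((607.78662109375, 220.6502227783203), 46.772483825683594) ((617.328125, 200.75840759277344), (93.48502349853516, 47.46653366088867), 25.625385284423828) 0.12661374244041712
[ 258  223   41   43 1389] ((647.8621826171875, 49.35226058959961), 12.988100051879883) ((647.7841796875, 49.563087463378906), (25.16855239868164, 25.4053897857666), 35.08015441894531) 0.12874247238121306
[ 427  107  133  241 9043] ((612.8905639648438, 247.84812927246094), 93.99564361572266) ((632.8321533203125, 206.75994873046875), (187.99020385742188, 93.64501953125), 25.88876724243164) 0.09338537799875524
[  214   176   160   107 11772] ((645.74072265625, 59.378562927246094), 65.03231048583984) ((646.303955078125, 59.68381881713867), (77.3664321899414, 106.45467376708984), 12.754469871520996) 0.09979949244199178
t 20.9 pos [640.1  50.9 244.8] dp [ -5.7  -3.2 122.7] dr [ 0.001 -0.003 -0.003] F [-0.3  0.   0.9] w 0.0854 g 0.0 q6 -0.27
```

View pics/w4.png

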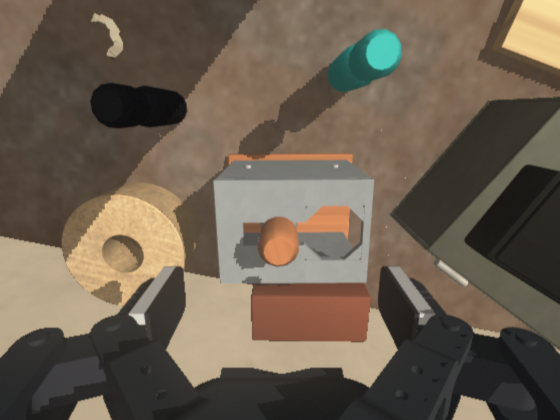

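The wrist view shows the orange head at (278,241), which gives (648,49.4), and the wide end to its right at (332,232). The tool box is clear. I'll descend to TCP z 176 and grip the head.

```bash

python3 -m creep '[{"dr":[0,0,0],"dp":[-7,-3,0],"gripper":1},{"dr":[0,0,0],"dp":[0,0,35],"gripper":1},{"dr":[0,0,0],"dp":[0,0,30],"gripper":1},{"dr":[0,0,0],"dp":[0,0,0],"gripper":1},{"dr":[0,0,0],"dp":[0,0,0],"gripper":1}]'
python3 go.py 648 49.5 176 3.361
```

```text
time: 21.4
tool_pos: [0.648, 0.0504, 0.182]
eef_rot: [3.141, -0.0, -2.923]
ft_force: [-0.6, 0.2, 1.3]
grip_width: 0.0853
grasp_force: 0.0
t 21.4 pos [648.   50.4 182. ] dp [ 0.2 -0.9  6. ] dr [ 0.    -0.    -0.001] F [-0.6  0.2  1.3] w 0.0853 g 0.0 q6 -0.27
```

```bash

python3 -m creep '[{"dr":[0,0,0],"dp":[0,-1,6],"gripper":1},{"dr":[0,0,0],"dp":[0,0,0],"gripper":0},{"dr":[0,0,0],"dp":[0,0,0],"gripper":0},{"dr":[0,0,0],"dp":[0,0,0],"gripper":0},{"dr":[0,0,0],"dp":[0,0,0],"gripper":0}]' 60 >/dev/null
python3 -m creep '[{"dr":[0,0,0],"dp":[0,0,0],"gripper":0},{"dr":[0,0,0],"dp":[0,0,0],"gripper":0},{"dr":[0,0,0],"dp":[0,0,0],"gripper":0},{"dr":[0,0,0],"dp":[0,0,-5],"gripper":0},{"dr":[0,0,0],"dp":[0,0,0],"gripper":0}]'
python3 go.py 640.2 86.9 181 3.361
```

```text
time: 22.4
tool_pos: [0.6483, 0.0486, 0.1806]
eef_rot: [3.142, 0.0, -2.924]
ft_force: [0.5, 0.2, -2.5]
grip_width: 0.0239
grasp_force: 59.0
t 22.4 pos [648.3  48.6 180.6] dp [-0.3 39.2 -0.4] dr [ 0.     0.    -0.002] F [ 0.5  0.2 -2.5] w 0.0239 g 59.0 q6 -0.27
```

```bash

python3 -m creep '[{"dr":[0,0,0],"dp":[0,10,0],"gripper":0},{"dr":[0,0,0],"dp":[0,10,0],"gripper":0},{"dr":[0,0,0],"dp":[0,0,0],"gripper":0}]'
python3 -m creep '[{"dr":[0,0,0],"dp":[0,10,0],"gripper":0},{"dr":[0,0,0],"dp":[0,9,0],"gripper":0},{"dr":[0,0,0],"dp":[0,0,0],"gripper":0},{"dr":[0,0,0],"dp":[0,0,0],"gripper":0},{"dr":[0,0,0],"dp":[0,0,0],"gripper":0}]'
python3 go.py 640.2 86.9 181 3.361
```

```text
time: 22.7
tool_pos: [0.6434, 0.0698, 0.1801]
eef_rot: [3.141, -0.001, -2.923]
ft_force: [-0.2, 0.8, -2.0]
grip_width: 0.0241
grasp_force: 59.1
time: 23.2
tool_pos: [0.6399, 0.0866, 0.1804]
eef_rot: [-3.141, 0.0, -2.924]
ft_force: [0.2, -0.2, -3.0]
grip_width: 0.0239
grasp_force: 59.1
t 23.2 pos [639.9  86.6 180.4] dp [-0.3  0.2 -0.6] dr [-0.     0.    -0.002] F [ 0.2 -0.2 -3. ] w 0.0239 g 59.1 q6 -0.21
```

```bash
python3 - <<'E'
from h import *
im,d,K,T,m=grab('wrist'); P=cloud(K,T,d)*1000; C=cloud(K,np.array(m['tool_from_camera']),d)*1000
H,S,V=cv2.split(cv2.cvtColor(im,cv2.COLOR_RGB2HSV))
mk=(S>120)&(C[...,2]<56)&(C[...,2]>25); q=C[mk]; print(mk.sum(),cv2.minEnclosingCircle(cv2.convexHull(q[:,:2].astype(np.float32))),np.nanmedian(q,0),np.nanpercentile(q,[2,98],0))
E
```

```text
2711 ((-1.516666293144226, -0.18005307018756866), 14.842728614807129) [ 4.19981114 -0.1849286  47.01366111] [[ -7.56685982 -10.85580058  45.20482123]
 [ 12.43235752  10.9229235   54.98427069]]
```

```bash

python3 -m creep '[{"dr":[0,0,0],"dp":[0,0,-12],"gripper":0},{"dr":[0,0,0],"dp":[0,0,-12],"gripper":0},{"dr":[0,0,0],"dp":[0,0,0],"gripper":0}]'
python3 -m creep '[{"dr":[0,0,0],"dp":[0,0,-20],"gripper":0},{"dr":[0,0,0],"dp":[0,0,-20],"gripper":0},{"dr":[0,0,0],"dp":[0,0,-20],"gripper":0},{"dr":[0,0,0],"dp":[0,0,-20],"gripper":0},{"dr":[0,0,0],"dp":[0,0,-20],"gripper":0}]'
python3 -m creep '[{"dr":[0,0,0],"dp":[0,0,-15],"gripper":0},{"dr":[0,0,0],"dp":[0,0,0],"gripper":0},{"dr":[0,0,0],"dp":[0,0,0],"gripper":0}]'
python3 go.py 406.5 247.5 320 3.361
```

```text
time: 23.55
tool_pos: [0.6408, 0.0865, 0.2072]
eef_rot: [-3.141, 0.004, -2.925]
ft_force: [1.1, 0.5, -2.3]
grip_width: 0.0237
grasp_force: 59.2
time: 24.05
tool_pos: [0.6398, 0.0866, 0.3055]
eef_rot: [-3.141, 0.001, -2.925]
ft_force: [-0.0, 0.3, -2.3]
grip_width: 0.0236
grasp_force: 59.3
time: 24.35
tool_pos: [0.6398, 0.0866, 0.3191]
eef_rot: [-3.142, 0.0, -2.925]
ft_force: [-0.7, 0.6, -3.0]
grip_width: 0.024
grasp_force: 59.3
t 24.35 pos [639.8  86.6 319.1] dp [193.2 207.4  -0.9] dr [-0.     0.    -0.002] F [-0.7  0.6 -3. ] w 0.024 g 59.3 q6 -0.21
```

```bash

python3 -m creep '[{"dr":[0,0,0],"dp":[32,34,0],"gripper":0},{"dr":[0,0,0],"dp":[32,34,0],"gripper":0},{"dr":[0,0,0],"dp":[32,35,0],"gripper":0},{"dr":[0,0,0],"dp":[32,35,0],"gripper":0},{"dr":[0,0,0],"dp":[32,35,0],"gripper":0}]' >/dev/null
python3 -m creep '[{"dr":[0,0,0],"dp":[33,34,0],"gripper":0},{"dr":[0,0,0],"dp":[0,0,40],"gripper":0},{"dr":[0,0,0],"dp":[0,0,40],"gripper":0},{"dr":[0,0,0],"dp":[0,0,30],"gripper":0},{"dr":[0,0,0],"dp":[0,0,0],"gripper":0}]' >/dev/null
python3 -m creep '[{"dr":[0,0,0],"dp":[0,0,0],"gripper":0},{"dr":[0,0,0],"dp":[0,0,0],"gripper":0}]'
python3 - <<'E'
from h import *
im,d,K,T,m=grab('wrist'); save('w5',im); C=cloud(K,np.array(m['tool_from_camera']),d)*1000
print([(r,C[r,283].round(0).tolist()) for r in range(200,345,12)])
E
python3 go.py 407 247.5 169 3.361
```

```text
time: 25.55
tool_pos: [0.4075, 0.2474, 0.2108]
eef_rot: [3.141, 0.002, -2.925]
ft_force: [0.7, -0.6, -3.3]
grip_width: 0.0241
grasp_force: 59.7
[(200, [15.0, 1.0, 149.0]), (212, [15.0, 1.0, 121.0]), (224, [14.0, 1.0, 102.0]), (236, [9.0, 1.0, 96.0]), (248, [12.0, 1.0, 73.0]), (260, [12.0, 1.0, 59.0]), (272, [11.0, 1.0, 51.0]), (284, [9.0, 1.0, 46.0]), (296, [3.0, 1.0, 46.0]), (308, [-2.0, 1.0, 46.0]), (320, [-8.0, 1.0, 46.0]), (332, [-140.0, 2.0, 212.0]), (344, [-143.0, 2.0, 198.0])]
t 25.6 pos [407.6 247.4 210.9] dp [ 0.6  0.2 41.9] dr [ 0.     0.002 -0.002] F [ 0.9  0.1 -2.6] w 0.0238 g 59.7 q6 0.15
```

View pics/w5.png

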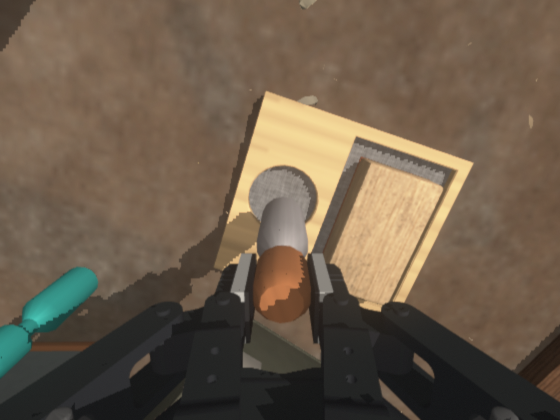

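The punch is upright above the round pocket and its foot is 162 mm below the TCP. I'll lower it.

```bash

python3 -m creep '[{"dr":[0,0,0],"dp":[0,0,15],"gripper":0},{"dr":[0,0,0],"dp":[0,0,15],"gripper":0},{"dr":[0,0,0],"dp":[0,0,9],"gripper":0},{"dr":[0,0,0],"dp":[0,0,0],"gripper":0},{"dr":[0,0,0],"dp":[0,0,0],"gripper":0}]'
python3 -m creep '[{"dr":[0,0,0],"dp":[0,0,2],"gripper":0},{"dr":[0,0,0],"dp":[0,0,0],"gripper":0},{"dr":[0,0,0],"dp":[0,0,0],"gripper":0}]'
python3 go.py 407 247.5 168 3.361
```

```text
time: 26.1
tool_pos: [0.4071, 0.2473, 0.1711]
eef_rot: [3.141, 0.001, -2.924]
ft_force: [0.8, 0.2, -2.7]
grip_width: 0.024
grasp_force: 59.6
time: 26.4
tool_pos: [0.4069, 0.2473, 0.1687]
eef_rot: [3.142, 0.0, -2.924]
ft_force: [0.4, 0.9, -2.5]
grip_width: 0.0239
grasp_force: 59.6
t 26.4 pos [406.9 247.3 168.7] dp [-0.2  0.2  0.7] dr [ 0.     0.    -0.002] F [ 0.4  0.9 -2.5] w 0.0239 g 59.6 q6 0.15
```

```bash

python3 -m creep '[{"dr":[0,0,0],"dp":[0,0,1],"gripper":0},{"dr":[0,0,0],"dp":[0,0,0],"gripper":0},{"dr":[0,0,0],"dp":[0,0,0],"gripper":0}]' | grep -A1 -E "pos|force"
python3 -m creep '[{"dr":[0,0,0],"dp":[0,0,0.5],"gripper":0},{"dr":[0,0,0],"dp":[0,0,0],"gripper":0},{"dr":[0,0,0],"dp":[0,0,0],"gripper":0}]' | grep -A1 -E "pos|force"
```

```text
tool_pos: [0.4071, 0.2474, 0.1681]
eef_rot: [3.141, 0.001, -2.924]
ft_force: [-0.7, 0.1, 5.8]
grip_width: 0.024
grasp_force: 60.5
tool_pos: [0.4073, 0.2475, 0.168]
eef_rot: [3.141, 0.002, -2.924]
ft_force: [-1.9, -1.8, 9.8]
grip_width: 0.0239
grasp_force: 61.1
```

It's on the floor (contact force). I'll release, go up, and verify everything from the top camera.

```bash

python3 -m creep '[{"dr":[0,0,0],"dp":[0,0,0],"gripper":0.6},{"dr":[0,0,0],"dp":[0,0,0],"gripper":0.6},{"dr":[0,0,0],"dp":[0,0,0],"gripper":0.6},{"dr":[0,0,0],"dp":[0,0,0],"gripper":0.6},{"dr":[0,0,0],"dp":[0,0,-40],"gripper":0.6}]' >/dev/null
python3 -m creep '[{"dr":[0,0,0],"dp":[0,0,-40],"gripper":0.6},{"dr":[0,0,0],"dp":[0,0,-40],"gripper":0.6},{"dr":[0,0,0],"dp":[30,-40,0],"gripper":0.6},{"dr":[0,0,0],"dp":[30,-40,0],"gripper":0.6},{"dr":[0,0,0],"dp":[30,-40,0],"gripper":0.6}]' >/dev/null
python3 -m creep '[{"dr":[0,0,0],"dp":[0,-45,0],"gripper":0.6},{"dr":[0,0,0],"dp":[0,-45,0],"gripper":0.6},{"dr":[0,0,0],"dp":[0,-45,0],"gripper":0.6},{"dr":[0,0,0],"dp":[0,0,0],"gripper":0.6},{"dr":[0,0,0],"dp":[0,0,0],"gripper":0.6}]'
python3 - <<'E'
from h import *
im,d,K,T,m=grab('top'); P=cloud(K,T,d); Z=P[...,2]
cv2.imwrite('pics/end.png',im[...,::-1])
def r(name,a,b,x,y):
  n,l,st,c=cv2.connectedComponentsWithStats(((Z>a)&(Z<b)).astype(np.uint8)); best=None
  for k in range(1,n):
    if st[k,4]<20: continue
    q=P[l==k]; e=np.hypot(*(np.median(q[:,:2],0)-[x,y]))
    if best is None or e<best[0]: best=(e,k)
  q=P[l==best[1]]; print(name,cv2.minAreaRect(cv2.convexHull((q[:,:2]*1000).astype(np.float32))),np.median(q[:,2]).round(4))
r('punch',.108,.14,.407,.2475); r('punch body',.03,.075,.407,.2475); r('sand',.026,.045,.414,.33); r('wax',.02,.04,.4405,-.216); r('spool',.05,.08,.4415,-.31)
E
```

```text
time: 28.5
tool_pos: [0.3738, -0.0221, 0.2867]
eef_rot: [3.141, -0.001, -2.928]
ft_force: [-0.7, -0.7, 0.4]
grip_width: 0.0513
grasp_force: 0.0
punch ((408.3607177734375, 248.19615173339844), (26.050228118896484, 22.281940460205078), 88.98965454101562) 0.1204
punch body ((406.0218505859375, 241.52249145507812), (15.497814178466797, 27.71478843688965), 77.34800720214844) 0.0629
sand ((415.57318115234375, 328.76177978515625), (62.73609161376953, 109.90917205810547), 84.293212890625) 0.0358
wax ((439.0135498046875, -217.04534912109375), (58.73288345336914, 56.062442779541016), 89.07184600830078) 0.027
spool ((442.8889465332031, -309.80047607421875), (47.30614471435547, 46.476924896240234), 89.49896240234375) 0.0655
```

View pics/end.png

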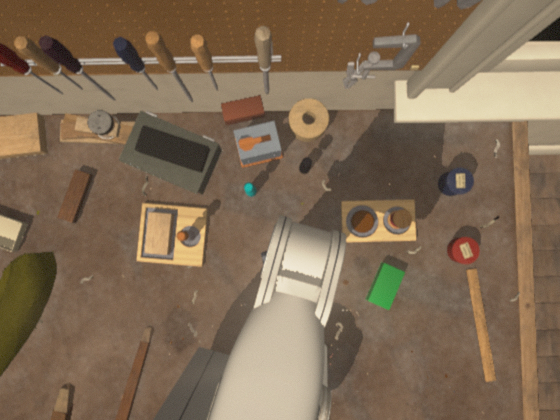

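The top view shows all four in place: the punch at (183,237) and block at (158,232) in the frame tray, and the wax at (362,222) and spool at (398,220) in the sewing tray. Positions and heights match, so I'm handing the job in.

```bash
python3 -c "
from bench import bot; print(bot.finish_job())"
```

```text
the job is handed in; nothing more can be done
None
```

Both kits are made up and the job is handed in at about 28.6 s: the final top view shows spool, wax, sanding block and punch in their pockets within about 3 mm of centre and at the right heights; no verdict came back.

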